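Take the new leg off the lathe and hold it up beside the old one

TASK

The copy of the furniture leg on the wood lathe is finished: slide the tailstock all the way back to the stop at the end of the bed, and only then draw the new leg out of the chuck. Turn the new leg upright, tenon end down, and hold it up beside the old leg that stands in the wooden block: level with it, about a hand's breadth (100 mm) from it and not touching it, so that the two can be compared. The job finishes with you still holding the new leg there, still and in the air; leave the old leg and everything else on the bench where they are.

Things in the scene. Friction and masses are not known exactly. Their poses are not given: they have to be found in the camera images.
- leg_center (a point): New leg, pale wood, 180 mm long, 90 g, level in the lathe, tenon in the chuck. Point: on its axis, half-way. Own z: from tenon end to foot end. Along z: tenon dia. 20 mm from -90 to -60; collar dia. 41 to -50; beads dia. 29-37 to -11; straight shank dia. 28 from -11 to +52, to be gripped; ring dia. 33 at +57; neck 19; foot dia. 25, end at +90. Centre of mass at about -15.
- leg_tenon_end (a point): Middle of the new leg's tenon end face, axes as leg_center, which lies 90 mm along +z. The tenon sits 28 mm deep in the chuck, whose jaws are slackened: about 1 mm of play, so the foot end droops some 2 degrees. Drawn 28 mm or more along its axis, away from the headstock, the leg is free.
- chuck_mouth (a point): Middle of the face of the chuck's jaws, on the turning axis, 150 mm above the bench, 75 mm above the bed. The lathe is fixed. y axis: along the bed and turning axis towards the headstock; leg and tailstock are on the -y side; z up. Jaws 54 mm, chuck 74 mm in diameter; the headstock behind is 210 mm high. The bed is 94 mm wide.
- tailstock (a joint): How far the tailstock is slid back along the bed, away from the headstock (m): 0 foremost, 0.090 hard against the stop at the bed's end. Starts at 0 to 0.018, its point 6 to 24 mm short of the leg's foot end, too near for the leg to come out. Unclamped; about 4 N of friction; stays where it is left.
- tailstock_grip (a point): Middle of the tailstock's barrel, on the turning axis, 150 mm above the bench; axes as chuck_mouth. Barrel: level cylinder along the bed, 40 mm in diameter, 70 mm long (35 mm either way), free above and at both sides, to be gripped across from above. The point of its centre is 91 mm ahead (+y); behind (46 to 58 mm) a handwheel of 72 mm diameter, with a crank knob.
- old_leg_center (a point): Old leg, dark wood, same shape and size as the new one, standing upright, foot end up, its tenon in a wooden block. Point: on its axis, half-way, as leg_center; 170 mm above the bench; z up. Its shoulder rests on the block's top, 110 mm above the bench; block 80 x 80 mm along this point's x and y, loose, 0.6 kg with the leg.
- tool_rest: Bystander: the lathe's T-shaped tool rest, taken off and lying on the bench in front of the headstock; bar 150 mm, height 22 mm.
- calipers: Bystander: steel spring calipers, 120 mm long, lying flat on the bench in front of the lathe, 10 mm high; origin at the pivot.
- sanding_block: Bystander: a cork sanding block 110 x 65 x 29 mm, lying in front of the lathe.
- wax_tin: Bystander: a round tin, 80 mm in diameter, 45 mm high, in front of the lathe to the left.
- glue: Bystander: a standing white glue bottle, 60 mm in diameter, 150 mm high, in front of the lathe to the left.
- chuck_key: Bystander: the lathe's T-shaped steel chuck key, 80 mm across the bar and 87 mm long, lying flat (11 mm high) in front of the lathe between calipers and old leg.

How it is judged:
By the outcome, as a careful person would: the job done as asked, in the order asked, and still so for the second after the job is handed in, while the arm keeps its last pose, push and grip.
It also fails if it takes over 54 s, if anything falls off the work surface, if the arm or the gripper's body presses on something with over 40 N, if the wrist force passes 120 N, or if a joint passes its speed limit or range.

ROBOT

A 6-joint arm with a two-finger parallel gripper is mounted at the origin on the work surface. World frame = base frame: x ahead of the robot, y to its left, z up, the work surface at z = 0. Lengths are in m, angles in rad, forces in N, time in s.
With the tool pointing down it reaches from about 0.275 to 0.775 m from the base axis. Payload 14.6 kg.
Tool frame: the origin (TCP) lies at the very end of the fingers, on their centre line; the grasp point (between the pads) lies 19 mm behind it (grasp_offset is the distance from the TCP to the grasp point, in m); x points along the fingers, z is the direction in which the jaws open and shut, and the axes are right-handed (so a half turn about x gives the same grasp; the last joint's range is limited). The gripper opens to 85 mm and grips with 20 to 120 N. Pads are 22 mm wide; open, the fingers measure 114 mm over their backs; the gripper's body (76 mm by 85 mm) begins 54 mm behind the grasp point. The pads swing forward as they close: fully open they stand 13 mm farther back than shut.
Start: joints at [1.009, 0.263, -0.048, 1.259, 0, 1.415], TCP at [0.208, 0.482, 0.231] pointing down, gripper open.
Joint ranges: [-2.65, 2.65], [-0.89, 1.7], [-1.18, 1.37], [-2.13, 2.11], [-1.35, 1.29], [-3.14, 3.14]. Speed limits (rad/s): [1.89, 1.89, 2.57, 2.79, 3.14, 3.14].

INTERFACE

Orientations are given as a unit quaternion [x, y, z, w].
In Python, from plant import sense, capture, camera_params, job_done, grasp_offset gives the robot as it stands.
- The arm moves only by the tool play_rows, never from a script. Its argument "commands" is a list that holds one entry, the list of rows, each a list of 7 numbers: the gripper command: -1 is shut, 1 is fully open, values between are in proportion, then the shift along the world's x, y, z in mm, then the turn, a rotation vector about the world's x, y, z in degrees. In form: [[[hand, dx, dy, dz, rx, ry, rz], ...]]. A call has 1 to 20 rows; each row shifts and turns the pose as measured when the row begins; what a row does not reach is not made up. A row lasts 1/12 s, in which the tool goes at most 41.7 mm and 7.16 degrees, less where a joint would pass 70% of its speed; a pose out of reach is approached as far as the arm can. A call with a gripper value outside its range is refused whole. The fingers move at their own pace and stop on an object; "force" is the grip in N (left out, the last holds). Time passes only in rows, so rows that do not move let the fingers close. It gives the time, the measured TCP pose, the force and the opening at its end, in the units of the state.
- sense(): the state, without advancing time (a new reading comes with each control period).
- capture(name): name is "scene" or "top" or "wrist"; returns the picture (400x640x3 uint8, red, green, blue); there is no depth.
- camera_params(name): a dict with "fx", "fy", "cx", "cy" (pixels), "xyz" and "attitude" of the camera in the world. Camera axes: x right, y down, z forward; pixel columns grow to the right and rows downward; lengths in m; the calibration is good to about 2 mm. A picture is of the moment at which its call begins: read the wrist's pose just before it. camera_params takes no time and is no camera call; for the wrist camera it gives the pose at the moment of the call.
- job_done(): hands the job in, once; it reports no verdict.
The state is a dict: "time": time; "qpos": joint angles; "joint_velocities": joint speeds; "joint_torque": joint torques, N m; "tcp_pos": TCP position; "ee_rot": TCP orientation; "ft_force": force on the tool from outside, world axes, zero at the start; "ft_torque": the same for the moment, N m; "opening": finger opening in m.
Only numpy, scipy, OpenCV 4.12 (cv2) and the standard library are available. Lean on these libraries where they do the work, as an engineer would, in place of code of your own. Each camera call takes 0.05 s, during which the arm holds its last target. There are 200 camera calls.

## Working session

There is one attempt and no reset: what is moved stays moved. The work goes in short steps, Python scripts to look and compute and a tool call to move; the robot and the scene stay as the last step left them, time stands still between calls to the robot, and variables do not carry over. Pictures are saved under pics/ and viewed, about 8 in all and at most 12, crops included, and the job is handed in when it is done.

Besides the shell and the picture viewer there is one more tool, called as name(argument=value, ...) on one line, values as JSON. play_rows: Moves the arm, as the interface text tells. Its arguments: {"type":"object","properties":{"commands":{"type":"array"},"force":{"type":"number"}},"required":["commands"]}

```bash
mkdir -p pics; ls; python3 - <<'E'
from plant import *
import cv2,numpy as np
s=sense();print({k:np.round(v,3) for k,v in s.items()},grasp_offset)
for n in("scene","top","wrist"):
    print(n,camera_params(n)); cv2.imwrite(f"pics/{n}0.png",capture(n)[:,:,::-1])
E
```

```text
pics
{'time': np.float64(0.0), 'qpos': array([ 1.009,  0.264, -0.049,  1.259, -0.   ,  1.416]), 'joint_velocities': array([ 0.   ,  0.001,  0.001, -0.001,  0.001, -0.001]), 'joint_torque': array([-2.0000e-03, -6.3763e+01,  3.8457e+01,  1.4000e-02, -0.0000e+00,
        0.0000e+00]), 'tcp_pos': array([0.208, 0.482, 0.231]), 'ee_rot': array([-0.389,  0.591,  0.389,  0.59 ]), 'ft_force': array([-0.756, -0.228,  0.642]), 'ft_torque': array([-0.027,  0.07 ,  0.03 ]), 'opening': np.float64(0.086)} 0.0187
scene {'fx': 452.3719328829208, 'fy': 452.3719328829208, 'cx': 316.3589662796236, 'cy': 200.60443862591546, 'xyz': array([ 1.047369  , -0.16368396,  1.04735357]), 'attitude': array([ 0.80441341,  0.52154788, -0.16098709, -0.23449953])}
top {'fx': 495.8112108137391, 'fy': 495.8112108137391, 'cx': 319.4315414992368, 'cy': 206.22236366417636, 'xyz': array([0.38355786, 0.06493061, 1.31369941]), 'attitude': array([-0.69699103,  0.71620313, -0.02877686,  0.02069948])}
wrist {'fx': 275.89794438450247, 'fy': 275.89794438450247, 'cx': 321.90423937577157, 'cy': 204.674590856852, 'xyz': array([0.13431359, 0.51405795, 0.37391056]), 'attitude': array([0.82529325, 0.5425392 , 0.08594183, 0.13098191])}
```

View pics/top0.png

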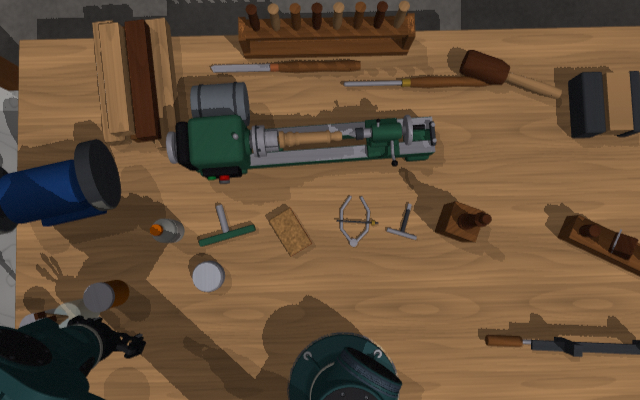

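View pics/scene0.png

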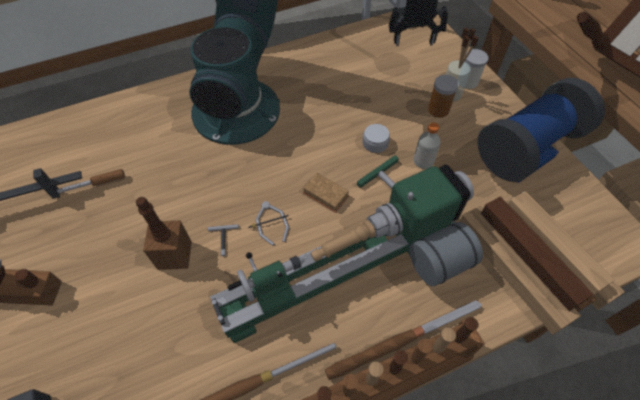

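The top view shows the lathe across the top: chuck near (258,140), pale leg from 280 to 340, green tailstock near (383,130), and the old leg's block near (462,222). The scene view shows the same items. I'll enlarge both for pixel picks.

```bash
python3 - <<'E'
import cv2,numpy as np
a=cv2.imread("pics/top0.png")[95:250,230:500]; b=cv2.imread("pics/scene0.png")[180:340,130:420]
a=cv2.convertScaleAbs(cv2.resize(a,(780,448),interpolation=cv2.INTER_CUBIC),alpha=1.5,beta=15)
cv2.imwrite("pics/topc.png",a)
b=cv2.convertScaleAbs(cv2.resize(b,(783,432),interpolation=cv2.INTER_CUBIC),alpha=1.5,beta=15)
cv2.imwrite("pics/scenec.png",b)
E
```

```text
(no output)
```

View pics/topc.png

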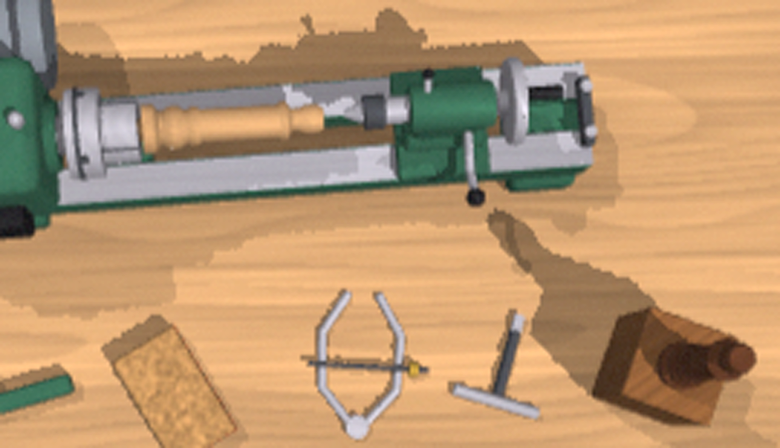

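View pics/scenec.png

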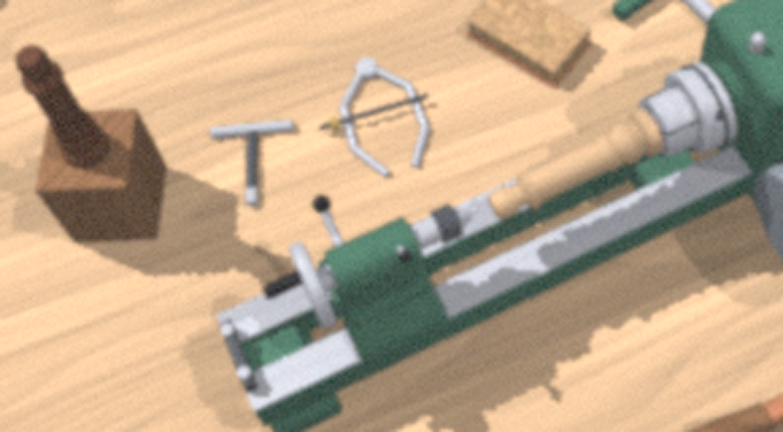

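The crops show the jaw face at u≈140, the leg axis from (148,128) to (323,119), the barrel at (455,107), and the old leg's top end at (739,357) in the top crop and (32,56) in the scene crop. I'll cast rays for these.

```bash
cat > h.py <<'E'
import numpy as np,cv2,json
from scipy.spatial.transform import Rotation as R
from plant import *
def ray(cam,u,v):
    c=camera_params(cam) if isinstance(cam,str) else cam
    d=R.from_quat(c["attitude"]).apply([(u-c["cx"])/c["fx"],(v-c["cy"])/c["fy"],1]);return np.array(c["xyz"]),d
def onz(cam,u,v,z):
    o,d=ray(cam,u,v);return o+d*(z-o[2])/d[2]
def tri(*rs):
    A=sum(np.eye(3)-np.outer(d,d)/(d@d) for o,d in rs);b=sum((np.eye(3)-np.outer(d,d)/(d@d))@o for o,d in rs)
    p=np.linalg.solve(A,b);return p,[np.linalg.norm(np.cross(p-o,d/np.linalg.norm(d)))for o,d in rs]
T=lambda u,v:(230+u/2.889,95+v/2.89)
S=lambda u,v:(130+u/2.7,180+v/2.7)
E
python3 - <<'E'
from h import *
for n,p,z in[("jawface",(140,128),.15),("collar",(150,128),.15),("shankL",(205,125.5),.15),("shankR",(285,121.5),.15),("foot",(323,119),.147),("barL",(411,109),.15),("barR",(497,104),.15),("barmid",(455,106.5),.15),("blk1",(650,307),.11),("blk2",(753,342),.11),("blk3",(710,425),.11),("blk4",(623,390),.11)]:
    print(n,np.round(onz("top",*T(*p),z),4))
for n,p,z in[("foot",(500,203),.147),("collar",(648,130),.15)]: print("scene",n,np.round(onz("scene",*S(*p),z),4))
print("oldtop",tri(ray("top",*T(739,357)),ray("scene",*S(32,56))))
print("foot",tri(ray("top",*T(323,119)),ray("scene",*S(497,203))))
for p in[(37,188),(82,112),(137,110),(122,187)]:print("blk scene",np.round(onz("scene",*S(*p),.11),4))
print(np.round(onz("top",*T(739,357),.26),4),np.round(onz("scene",*S(32,56),.26),4))
E
```

```text
jawface [0.6267 0.1433 0.15  ]
collar [0.6265 0.1351 0.15  ]
shankL [0.6275 0.0899 0.15  ]
shankR [0.6291 0.0241 0.15  ]
foot [ 0.6311 -0.0075  0.147 ]
barL [ 0.6369 -0.0801  0.15  ]
barR [ 0.6393 -0.1512  0.15  ]
barmid [ 0.6381 -0.1164  0.15  ]
blk1 [ 0.4711 -0.2813  0.11  ]
blk2 [ 0.4391 -0.3672  0.11  ]
blk3 [ 0.3703 -0.3273  0.11  ]
blk4 [ 0.4017 -0.2553  0.11  ]
scene foot [0.6365 0.0009 0.147 ]
scene collar [0.6268 0.1413 0.15  ]
oldtop (array([ 0.42178395, -0.30136489,  0.25804262]), [np.float64(0.0016367737489527898), np.float64(0.0016367737489528314)])
foot (array([ 0.6329187 , -0.00423392,  0.14406927]), [np.float64(0.0036265824772389733), np.float64(0.003626582477239062)])
blk scene [ 0.4429 -0.35    0.11  ]
blk scene [ 0.3837 -0.2969  0.11  ]
blk scene [ 0.4021 -0.2513  0.11  ]
blk scene [ 0.4721 -0.2827  0.11  ]
[ 0.4214 -0.3024  0.26  ] [ 0.4241 -0.2994  0.26  ]
```

```bash
python3 - <<'E'
from h import *
s=sense();r=R.from_quat(s["ee_rot"]);print(np.round(r.as_matrix(),3))
c=camera_params("wrist");print("cam in tool",np.round(r.inv().apply(c["xyz"]-s["tcp_pos"]),3), np.round(r.inv().apply(R.from_quat(c["attitude"]).apply([0,0,1])),3))
th=np.arctan2(.011,.259)
for sg in(1,-1):
  z=sg*np.array([np.cos(th),np.sin(th),0]);x=np.array([0,0,-1.]);M=np.c_[x,np.cross(z,x),z]
  print(sg,np.round(np.degrees((R.from_matrix(M)*r.inv()).as_rotvec()),2),"tool y",np.round(M[:,1],2))
E
```

```text
[[-0.    -0.918  0.396]
 [-0.001  0.396  0.918]
 [-1.     0.    -0.001]]
cam in tool [-0.143  0.08   0.   ] [ 0.951 -0.31   0.   ]
1 [ 2.000e-02 -4.000e-02 -6.426e+01] tool y [-0.04  1.    0.  ]
-1 [5.0000e-02 2.0000e-02 1.1574e+02] tool y [ 0.04 -1.    0.  ]
```

```bash
python3 - <<'E'
from h import *
print("lever knob",tri(ray("top",*T(475,197)),ray("scene",*S(321,203))))
print("small knob",tri(ray("top",*T(428,74)),ray("scene",*S(404,253))))
print("lever base",tri(ray("top",*T(468,140)),ray("scene",*S(337,240))))
E
```

```text
lever knob (array([ 0.56612353, -0.13280657,  0.12802767]), [np.float64(0.000969353440112597), np.float64(0.0009693534401126454)])
small knob (array([ 0.65916129, -0.09025508,  0.17856982]), [np.float64(0.0009805964252286605), np.float64(0.0009805964252287357)])
lever base (array([ 0.61096638, -0.12947615,  0.1417537 ]), [np.float64(0.002080609413712457), np.float64(0.0020806094137125137)])
```

play_rows(commands=[[[1,35,-25,8,0,0,-7],[1,35,-25,8,0,0,-7],[1,35,-25,8,0,0,-7],[1,35,-25,0,0,0,-7],[1,35,-25,0,0,0,-7],[1,35,-25,0,0,0,-7],[1,30,-30,0,0,0,-7],[1,30,-30,0,0,0,-7],[1,30,-35,0,0,0,-7],[1,30,-35,0,0,0,-1]]])

```text
time: 0.98
tcp_pos: [0.5212, 0.2134, 0.2536]
ee_rot: [-0.007, 0.708, 0.009, 0.706]
ft_force: [0.6, -0.5, -0.3]
opening: 0.0856
```

play_rows(commands=[[[1,18,-40,0,0,0,0],[1,18,-40,0,0,0,0],[1,18,-40,0,0,0,0],[1,18,-40,0,0,0,0],[1,16,-40,0,0,0,0],[1,14,-40,0,0,0,0],[1,10,-40,0,0,0,0],[1,6,-25,0,0,0,0],[1,0,0,0,0,0,0]]])

```text
time: 1.73
tcp_pos: [0.6359, -0.0903, 0.2494]
ee_rot: [-0.004, 0.71, 0.005, 0.704]
ft_force: [0.2, 0.3, -0.5]
opening: 0.0855
```

```bash
cat > look.py <<'E'
from h import *
import sys
s=sense();r=R.from_quat(s["ee_rot"]);c=camera_params("wrist");im=capture("wrist")
print("t",s["time"],"tcp",np.round(s["tcp_pos"],4),"q",np.round(s["qpos"],3),"op",round(float(s["opening"]),4),"F",np.round(s["ft_force"],1));print(np.round(r.as_matrix(),3))
json.dump({k:np.array(v).tolist() for k,v in c.items()},open(f"pics/{sys.argv[1]}.json","w"))
cv2.imwrite(f"pics/{sys.argv[1]}.png",cv2.convertScaleAbs(im[:,:,::-1],alpha=1.4,beta=10))
E
python3 look.py w1
```

```text
t 1.7333 tcp [ 0.6359 -0.0903  0.2494] q [-0.268  0.478  0.336  1.437 -0.     1.29 ] op 0.0855 F [ 0.2  0.3 -0.5]
[[-0.007 -0.013  1.   ]
 [ 0.002  1.     0.013]
 [-1.     0.002 -0.007]]
```

View pics/w1.png

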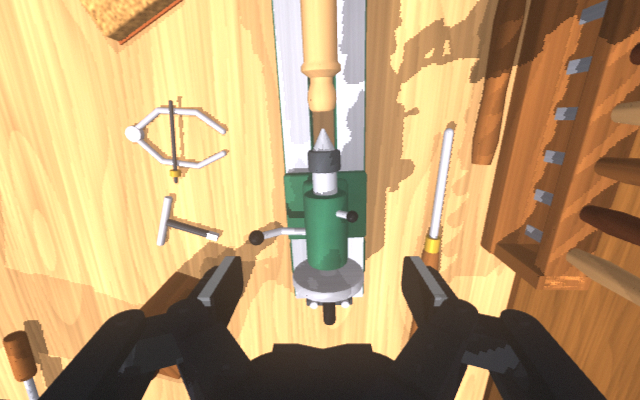

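```bash
python3 - <<'E'
from h import *
c=json.load(open("pics/w1.json"))
for n,u,v,z in[("front",326,188,.15),("fronttop",326,182,.17),("rear",328,268,.17),("barLmid",306,225,.15),("barRmid",348,225,.15),("tip",322,129,.15),("foot",321,110,.147),("leverout",290,231,.142),("leverknob",257,237,.128),("smallknob",351,216,.178),("shank",320,40,.15),("stalk",337,213,.165),("ring",321,70,.148),("tipquill",325,185,.15)]:
  print(n,np.round(onz(c,u,v,z),4))
print("sk",tri(ray(c,351,216),ray("top",*T(428,74)),ray("scene",*S(404,253))))
print("lk",tri(ray(c,257,237),ray("top",*T(475,197)),ray("scene",*S(321,203))))
E
```

```text
front [ 0.6382 -0.073   0.15  ]
fronttop [ 0.6379 -0.0627  0.17  ]
rear [ 0.6411 -0.1432  0.17  ]
barLmid [ 0.6199 -0.1093  0.15  ]
barRmid [ 0.6596 -0.1087  0.15  ]
tip [ 0.6339 -0.0214  0.15  ]
foot [ 0.6329 -0.0061  0.147 ]
leverout [ 0.6036 -0.1191  0.142 ]
leverknob [ 0.5671 -0.1325  0.128 ]
smallknob [ 0.6589 -0.0894  0.178 ]
shank [0.6316 0.0451 0.15  ]
stalk [ 0.648  -0.0915  0.165 ]
ring [0.6326 0.0243 0.148 ]
tipquill [ 0.6373 -0.0702  0.15  ]
sk (array([ 0.65905139, -0.09002322,  0.17778208]), [np.float64(0.0005349932524018658), np.float64(0.0012675860329524199), np.float64(0.0007665303818632153)])
lk (array([ 0.56637827, -0.13281018,  0.12765975]), [np.float64(0.0005725838008140575), np.float64(0.0010946106637673442), np.float64(0.0009383356300808167)])
```

```bash
python3 - <<'E'
from h import *
c=json.load(open("pics/w1.json"))
o,d1=ray("top",*T(468,140));_,d2=ray("top",*T(475,195));n=np.cross(d1,d2)
for p in[(303,229.5),(297,230),(290,231),(280,232.5),(270,234.5),(262,236)]:
    oc,d=ray(c,*p);print(p,np.round(oc+d*(n@(o-oc))/(n@d),4))
a=cv2.imread("pics/w1.png")[195:260,240:370];cv2.imwrite("pics/w1c.png",cv2.resize(a,None,fx=6,fy=6,interpolation=cv2.INTER_CUBIC))
E
```

```text
(303, 229.5) [ 0.6134 -0.1346  0.1014]
(297, 230) [ 0.6066 -0.1351  0.1019]
(290, 231) [ 0.5989 -0.1353  0.1046]
(280, 232.5) [ 0.5882 -0.1355  0.1088]
(270, 234.5) [ 0.5782 -0.1352  0.1152]
(262, 236) [ 0.5704 -0.1351  0.1197]
```

View pics/w1c.png

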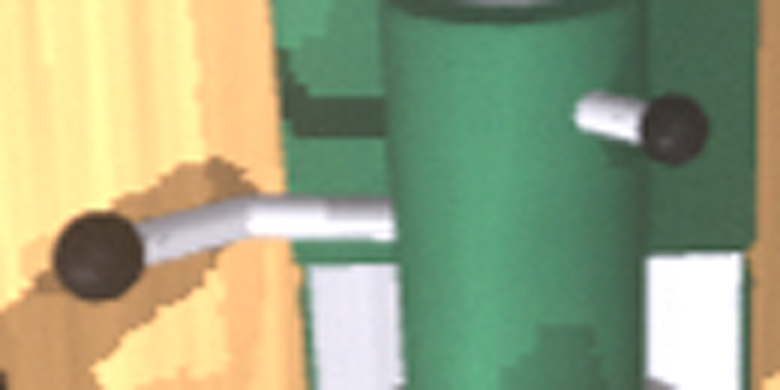

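play_rows(commands=[[[1,3,-19.5,0,0,0,1.8],[1,0,0,-35,0,0,0],[1,0,0,-35,0,0,0],[1,0,0,-30,0,0,0],[1,0,0,-15,0,0,0],[1,0,0,0,0,0,0]]])

```text
time: 2.28
tcp_pos: [0.638, -0.1047, 0.1313]
ee_rot: [-0.016, 0.709, 0.018, 0.705]
ft_force: [-0.4, -0.1, -0.7]
opening: 0.0852
```

play_rows(commands=[[[1,1,-4,3,0,0,0],[1,0,0,0,0,0,0],[-1,0,0,0,0,0,0],[-1,0,0,0,0,0,0],[-1,0,0,0,0,0,0],[-1,0,0,0,0,0,0],[-1,0,0,0,0,0,0],[-1,0,0,0,0,0,0]]], force=40)

```text
time: 2.95
tcp_pos: [0.6391, -0.107, 0.1402]
ee_rot: [-0.018, 0.708, 0.018, 0.706]
ft_force: [3.3, 0.1, -7.9]
opening: 0.0388
```

play_rows(commands=[[[-1,0,-5,-1,0,0,0],[-1,0.4,-9,0,0,0,0],[-1,0.4,-9,0,0,0,0],[-1,0.4,-9,0,0,0,0],[-1,0.4,-9,0,0,0,0],[-1,0.4,-9,0,0,0,0],[-1,0.4,-8,0,0,0,0],[-1,0,0,0,0,0,0]]])

```text
time: 3.62
tcp_pos: [0.6419, -0.1623, 0.1402]
ee_rot: [-0.015, 0.707, 0.023, 0.707]
ft_force: [0.3, -4.2, -2.4]
opening: 0.0386
```

play_rows(commands=[[[-1,0.2,-5,0,0,0,0],[-1,0.2,-5,0,0,0,0],[-1,0.2,-4,0,0,0,0],[-1,0.2,-4,0,0,0,0],[-1,0,-3,0,0,0,0],[-1,0,-3,0,0,0,0]]])

```text
time: 4.12
tcp_pos: [0.6431, -0.1851, 0.1402]
ee_rot: [-0.014, 0.707, 0.024, 0.707]
ft_force: [1.7, 4.7, -2.1]
opening: 0.0389
```

play_rows(commands=[[[-1,0,-3,0,0,0,0],[-1,0,-3,0,0,0,0],[-1,0,-3,0,0,0,0]]])

```text
time: 4.37
tcp_pos: [0.6433, -0.1894, 0.1401]
ee_rot: [-0.012, 0.706, 0.029, 0.707]
ft_force: [1.7, 18.2, 0.3]
opening: 0.0384
```

play_rows(commands=[[[-1,0,-4,0,0,0,0],[-1,0,-4,0,0,0,0]]])

```text
time: 4.53
tcp_pos: [0.6435, -0.1922, 0.14]
ee_rot: [-0.01, 0.706, 0.034, 0.708]
ft_force: [1.4, 20.6, 0.8]
opening: 0.0387
```

play_rows(commands=[[[-1,0,0,0,0,0,0],[1,0,0,0,0,0,0],[1,0,0,0,0,0,0],[1,0,0,0,0,0,0],[1,0,0,0,0,0,0],[1,0,0,20,0,0,0],[1,0,0,35,0,0,0],[1,0,0,35,0,0,0],[1,0,0,25,0,0,0],[1,-1,35,0,0,0,0],[1,-1,35,0,0,0,0],[1,-1,35,0,0,0,0],[1,-1,35,0,0,0,0],[1,-1,35,0,0,0,0],[1,-1,35,0,0,0,0],[1,0,0,0,0,0,0]]])

```text
time: 5.87
tcp_pos: [0.6362, 0.0196, 0.2622]
ee_rot: [-0.01, 0.704, 0.03, 0.71]
ft_force: [0.2, 0.5, 0.2]
opening: 0.0854
```

```bash
python3 look.py w2; python3 -c "
from h import *
im=capture('top')[:,:,::-1][95:250,230:500]
w=cv2.imread('pics/w2.png')[60:360]
a=cv2.convertScaleAbs(cv2.resize(im,(640,300)),alpha=1.5,beta=15)
cv2.imwrite('pics/c2.png',np.vstack([w,a]))"
```

```text
t 5.8667 tcp [0.6362 0.0196 0.2622] q [-0.11   0.454  0.331  1.443  0.029  1.405] op 0.0854 F [0.2 0.5 0.2]
[[ 0.008 -0.056  0.998]
 [ 0.028  0.998  0.056]
 [-1.     0.028  0.009]]
```

View pics/c2.png

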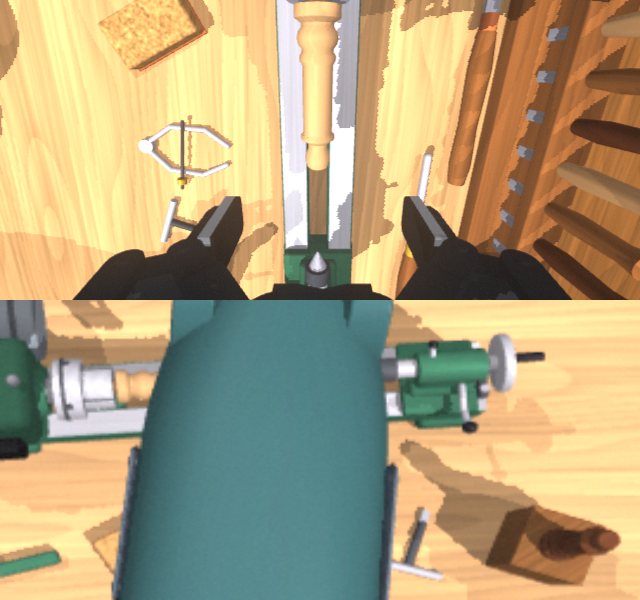

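The view shows the tailstock at the bed's end with its point at (318,313) in w2. The leg is still in the chuck, foot at (318,228), with its shank centred on u≈318.

```bash
python3 - <<'E'
from h import *
c=json.load(open("pics/w2.json"))
for n,u,v,z in[("tip",318,312,.15),("footbottom end",318,228,.14),("foot end mid",318,226,.145),("ring",318,199,.148),("shank",318,160,.15)]:print(n,np.round(onz(c,u,v,z),4))
print("barrel",np.round(onz("top",230+451/2.37,95+(363-300)/1.935,.15),4))
im=cv2.imread("pics/w2.png");g=cv2.cvtColor(im,cv2.COLOR_BGR2HSV)
for v in(110,130,150,170,185,199,215):
    print(v,[tuple(int(k) for k in g[v,u]) for u in range(294,344,3)])
E
```

```text
tip [ 0.6393 -0.1029  0.15  ]
footbottom end [ 0.6345 -0.0083  0.14  ]
foot end mid [ 0.6343 -0.0042  0.145 ]
ring [0.6328 0.0249 0.148 ]
shank [0.6309 0.0629 0.15  ]
barrel [ 0.6465 -0.1951  0.15  ]
110 [(128, 11, 248), (129, 13, 254), (131, 11, 249), (15, 120, 245), (19, 105, 255), (22, 99, 255), (22, 98, 255), (23, 92, 255), (20, 102, 255), (18, 111, 255), (15, 119, 255), (15, 121, 231), (15, 122, 195), (12, 59, 191), (0, 0, 255), (124, 9, 231), (135, 14, 184)]
130 [(136, 11, 245), (130, 9, 251), (129, 10, 247), (14, 120, 230), (19, 108, 255), (25, 88, 255), (26, 87, 255), (30, 80, 255), (24, 94, 255), (21, 105, 255), (17, 113, 255), (16, 120, 238), (15, 119, 195), (164, 12, 242), (0, 0, 255), (150, 11, 179), (146, 10, 175)]
150 [(133, 12, 245), (131, 11, 248), (131, 11, 245), (13, 93, 231), (20, 105, 255), (27, 88, 255), (29, 84, 255), (30, 81, 255), (24, 91, 255), (21, 104, 255), (17, 115, 255), (15, 121, 233), (14, 118, 188), (150, 4, 255), (0, 0, 255), (150, 7, 175), (137, 11, 170)]
170 [(135, 10, 245), (131, 11, 244), (134, 13, 247), (13, 74, 230), (20, 105, 255), (28, 85, 25
[... 256 characters left out ...]
9, 83, 255), (30, 78, 255), (30, 80, 255), (24, 95, 255), (19, 106, 255), (16, 120, 255), (14, 117, 223), (14, 115, 178), (0, 0, 255), (0, 0, 255), (146, 12, 172), (137, 10, 175)]
199 [(133, 12, 249), (131, 11, 244), (133, 12, 247), (16, 116, 255), (22, 99, 255), (24, 95, 255), (25, 91, 255), (23, 91, 255), (22, 99, 255), (18, 109, 255), (16, 118, 255), (14, 119, 235), (15, 114, 203), (9, 40, 206), (0, 0, 255), (0, 0, 255), (0, 0, 255)]
215 [(134, 13, 251), (131, 8, 242), (125, 11, 251), (133, 12, 247), (15, 105, 230), (19, 105, 255), (27, 85, 255), (26, 85, 255), (24, 92, 255), (20, 105, 255), (15, 121, 245), (15, 114, 202), (124, 7, 247), (0, 0, 255), (0, 0, 255), (0, 0, 255), (0, 0, 255)]
```

play_rows(commands=[[[1,-3,30,0,-1.6,0.5,-0.5],[1,-3,28,0,0,0,0],[1,0,0,0,0,0,0],[1,0,0,-30,0,0,0],[1,0,0,-30,0,0,0],[1,0,0,-30,0,0,0],[1,0,0,-15,0,0,0],[1,0,0,0,0,0,0]]])

```text
time: 6.63
tcp_pos: [0.6334, 0.0644, 0.154]
ee_rot: [-0.014, 0.705, 0.01, 0.709]
ft_force: [-0.7, -0.1, -0.2]
opening: 0.0855
```

play_rows(commands=[[[1,-2.5,11,0,0,0,0],[1,-1,3,-15,0,0,0],[1,0,0,-10,0,0,0],[1,0,0,0,0,0,0]]])

```text
time: 6.97
tcp_pos: [0.6315, 0.0763, 0.1313]
ee_rot: [-0.013, 0.704, 0.009, 0.71]
ft_force: [0.3, 0.3, -0.4]
opening: 0.0853
```

play_rows(commands=[[[-1,-0.5,0,-1,0,0,0],[-1,0,0,0,0,0,0],[-1,0,0,0,0,0,0],[-1,0,0,0,0,0,0],[-1,0,0,0,0,0,0],[-1,0,0,0,0,0,0],[-1,0,0,0,0,0,0],[-1,0,0,0,0,0,0]]], force=40)

```text
time: 7.63
tcp_pos: [0.6321, 0.076, 0.1344]
ee_rot: [-0.013, 0.703, 0.008, 0.711]
ft_force: [-1.1, 0.5, -0.9]
opening: 0.027
```

play_rows(commands=[[[-1,0.1,-3,0,0,0,0],[-1,0.2,-5,0,0,0,0],[-1,0.2,-6,0,0,0,0],[-1,0.3,-6,0,0,0,0],[-1,0.3,-6,0,0,0,0]]])

```text
time: 8.05
tcp_pos: [0.6336, 0.0485, 0.1343]
ee_rot: [-0.013, 0.703, 0.009, 0.711]
ft_force: [0.1, -0.2, -1.2]
opening: 0.0267
```

play_rows(commands=[[[-1,0.3,-7,0,0,0,0],[-1,0.3,-7,0,0,0,0],[-1,0.4,-8,0,0,0,0],[-1,0,-2,0,0,0,0],[-1,0,0,0,0,0,0]]])

```text
time: 8.47
tcp_pos: [0.635, 0.0192, 0.1343]
ee_rot: [-0.013, 0.703, 0.008, 0.711]
ft_force: [0.3, -0.4, -1.1]
opening: 0.0269
```

```bash
python3 look.py w3
```

```text
t 8.4667 tcp [0.635  0.0192 0.1343] q [-0.095  0.483  0.032  1.107 -0.006  1.446] op 0.0269 F [ 0.3 -0.4 -1.1]
[[ 0.012 -0.029  1.   ]
 [-0.007  1.     0.029]
 [-1.    -0.007  0.012]]
```

View pics/w3.png

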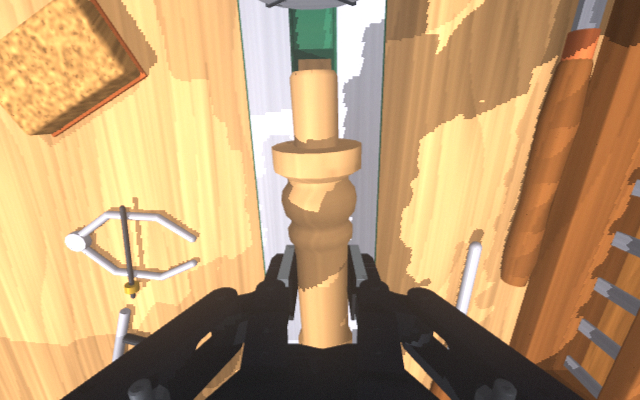

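The view shows the tenon fully out of the chuck (tenon end about (315,70), chuck at the top edge), held between the pads. I'll lift, then fit the arm's planar geometry before the turn.

play_rows(commands=[[[-1,0,0,20,0,0,0],[-1,0,-5,30,0,0,0],[-1,-10,-10,30,0,0,3],[-1,-20,-20,30,0,0,7],[-1,-25,-25,30,0,0,7],[-1,-25,-25,20,0,0,7],[-1,-20,-25,0,0,0,7],[-1,0,-20,0,0,0,7],[-1,0,0,0,0,0,7],[-1,0,0,0,0,0,0]]])

```text
time: 9.35
tcp_pos: [0.5306, -0.1098, 0.2984]
ee_rot: [-0.291, 0.642, 0.284, 0.65]
ft_force: [0.2, -0.3, -1.0]
opening: 0.0269
```

```bash
python3 - <<'E'
from h import *
from scipy.optimize import least_squares
s=sense();print(np.round(s["qpos"],3),s["tcp_pos"],np.round(R.from_quat(s["ee_rot"]).as_matrix(),3))
D=[([.264,-.049,1.259],[.208,.482,.231]),([.478,.336,1.437],[.6359,-.0903,.2494]),([.454,.331,1.443],[.6362,.0196,.2622]),([.483,.032,1.107],[.635,.0192,.1343]),(s["qpos"][1:4],s["tcp_pos"])]
q=np.array([d[0] for d in D]);p=np.array([d[1] for d in D]);r=np.sqrt(p[:,0]**2+p[:,1]**2-.0785**2);z=p[:,2]
a=q[:,0];b=a-q[:,1]
I=np.ones_like(a);O=0*I
A=np.r_[np.c_[np.sin(a),np.cos(b),np.sin(b),I,O],np.c_[np.cos(a),-np.sin(b),np.cos(b),O,I]]
x,res,rk,sv=np.linalg.lstsq(A,np.r_[r,z],rcond=None);print(np.round(x,4),np.round(A@x-np.r_[r,z],4),sv)
E
```

```text
[-3.550e-01  2.720e-01  1.450e-01  1.428e+00  1.000e-03  3.780e-01] [ 0.53061633 -0.10980727  0.29840557] [[ 0.015 -0.743  0.669]
 [-0.004  0.669  0.743]
 [-1.    -0.014  0.006]]
[ 0.5744  0.3676  0.0557  0.0061 -0.2638] [ 0.0038  0.0047 -0.002  -0.0024 -0.0041 -0.0005 -0.0001  0.0004  0.0005
 -0.0003] [3.86196439 3.15552971 0.25062444 0.20647581 0.1497279 ]
```

play_rows(commands=[[[-1,0,0,5,-2.4,-6.6,0],[-1,0,0,5,-2.4,-6.6,0],[-1,0,0,5,-2.4,-6.6,0],[-1,0,0,0,0,0,0]]])

```text
time: 9.68
tcp_pos: [0.5312, -0.1088, 0.307]
ee_rot: [-0.37, 0.538, 0.185, 0.734]
ft_force: [-1.2, 0.1, 1.2]
opening: 0.0266
```

```bash
cat > st.py <<'E'
from h import *
s=sense();m=R.from_quat(s["ee_rot"]).as_matrix();print(round(float(s["time"]),2),np.round(s["qpos"],4).tolist(),np.round(s["tcp_pos"],4).tolist(),np.round(m,3).tolist(),np.round(s["ft_force"],1))
open("log.txt","a").write(json.dumps([s["qpos"].tolist(),s["tcp_pos"].tolist(),m.tolist()])+"\n")
E
python3 st.py
```

```text
9.68 [-0.3546, 0.0112, -0.2323, 0.945, 0.0042, 0.3946] [0.5312, -0.1088, 0.307] [[0.351, -0.67, 0.654], [-0.126, 0.658, 0.742], [-0.928, -0.343, 0.147]] [-1.2  0.1  1.2]
```

play_rows(commands=[[[-1,0,0,5,-6.6,2.4,0],[-1,0,0,5,-6.6,2.4,0],[-1,0,0,5,-6.6,2.4,0],[-1,0,0,0,0,0,0]]])

```text
time: 10.02
tcp_pos: [0.5289, -0.1079, 0.3244]
ee_rot: [-0.476, 0.611, 0.105, 0.624]
ft_force: [0.2, 0.8, -2.1]
opening: 0.027
```

```bash
python3 st.py
```

```text
10.02 [-0.1315, 0.0698, -0.166, 1.0119, -0.4293, 0.4876] [0.5289, -0.1079, 0.3244] [[0.232, -0.713, 0.662], [-0.451, 0.524, 0.723], [-0.862, -0.465, -0.2]] [ 0.2  0.8 -2.1]
```

```bash
cat > kin.py <<'E'
from h import *
from scipy.optimize import least_squares
L=[json.loads(l) for l in open("log.txt")]
D=[([1.009,.264,-.049,1.259,0],[.208,.482,.231]),([-.268,.478,.336,1.437,0],[.6359,-.0903,.2494]),([-.11,.454,.331,1.443,.029],[.6362,.0196,.2622]),([-.095,.483,.032,1.107,-.006],[.635,.0192,.1343]),([-.355,.272,.145,1.428,.001],[.5306,-.1098,.2984])]+[(l[0][:5],l[1]) for l in L]
def fk(x,q):
    L1,A,B,C,z0,d,T1,T2=x;q1,q2,q3,q4,q5=q[:5];b=q2-q3;be=b+q4
    f=np.array([np.cos(be),0,-np.sin(be)]);l=np.array([0,1,0])
    t=np.cos(q5)*f+np.sin(q5)*l
    p=np.array([L1*np.sin(q2)+A*np.cos(b)+B*np.sin(b)+C,d,z0+L1*np.cos(q2)-A*np.sin(b)+B*np.cos(b)])+T1*f+T2*t
    Z=R.from_euler("z",q1);return Z.apply(p),Z.apply(t)
x0=np.array([.5,.4,0,0,.2,.08,.1,.2])
S=least_squares(lambda x:np.r_[np.concatenate([fk(x,q)[0]-p for q,p in D])/.001,(x-x0)*[3,3,20,20,5,1,3,3]],x0)
K=S.x
if __name__=="__main__":
    print(np.round(K,4));print([np.round(1e3*(fk(K,q)[0]-p),1).tolist() for q,p in D])
    lo=np.array([-2.65,-.89,-1.18,-2.13,-1.35]);hi=np.array([2.65,1.7,1.37,2.11,1.29])
    old=np.array([.4225,-.301])
    for th in range(-60,181,20):
      P=np.r_[old+.105*np.array([np.cos(np.radians(th)),np.sin(np.radians(th))]),.176]
      for psi in range(-100,1,10):
        t=np.array([np.cos(np.radians(psi)),np.sin(np.radians(psi)),0]);tcp=P+.019*t
        best=min((least_squares(lambda q:np.r_[fk(K,q)[0]-tcp,fk(K,q)[1]-t],q0,bounds=(lo+.05,hi-.05)) for q0 in([0,-.3,-.6,-.3,-1.],[.3,-.3,-1,-.8,-.8])),key=lambda s:s.cost)
        v=P[:2]-old; perp=abs(v[0]*t[1]-v[1]*t[0]); 
        if best.cost<1e-6: print(th,psi,"perp",round(perp,3),"along",round(float(-v@t[:2]),3),np.round(best.x,2))
E
python3 kin.py
```

```text
[5.816e-01 3.692e-01 5.100e-02 3.000e-04 1.591e-01 8.110e-02 1.394e-01
 2.852e-01]
[[-0.4, 0.0, -0.3], [-0.1, -0.2, -0.4], [-0.1, 0.0, 0.3], [0.1, 0.0, 0.2], [0.2, -0.2, 0.1], [-0.1, -0.1, 0.1], [-0.0, 0.0, 0.1]]
-60 -90 perp 0.052 along -0.091 [-0.42  0.87 -1.11 -1.98 -1.15]
-40 -90 perp 0.08 along -0.067 [-0.36  0.85 -1.05 -1.9  -1.21]
-20 -90 perp 0.099 along -0.036 [-0.29  0.85 -1.01 -1.86 -1.28]
0 -80 perp 0.103 along -0.018 [-0.25  0.87 -1.13 -2.   -1.15]
```

```bash
cat > srch.py <<'E'
from kin import *
lo=np.array([-2.65,-.89,-1.18,-2.13,-1.35]);hi=np.array([2.65,1.7,1.37,2.11,1.29]);old=np.array([.4225,-.301]);out=[]
for th in range(-180,180,20):
  P=np.r_[old+.105*np.array([np.cos(np.radians(th)),np.sin(np.radians(th))]),.176]
  for psi in range(-180,180,10):
    t=np.array([np.cos(np.radians(psi)),np.sin(np.radians(psi)),0]);tcp=P+.019*t;v=P[:2]-old
    along=-v@t[:2];perp=abs(v[0]*t[1]-v[1]*t[0])
    if along>0 is False: pass
    if (v@t[:2])>0 and perp<.075: continue   # old leg would lie under gripper
    for q0 in([-.3,.85,-1,-1.9,-1.1],[-.8,.85,-1,-1.9,1.]):
      s=least_squares(lambda q:np.r_[fk(K,q)[0]-tcp,fk(K,q)[1]-t],q0,bounds=(lo+.01,hi-.01))
      if s.cost<1e-6: out.append((min(np.minimum(s.x-lo,hi-s.x)[1:]),th,psi,round(float(perp),3),round(float(along),3),np.round(s.x,2).tolist()))
for o in sorted(out,key=lambda o:-o[0])[:14]:print(o)
E
python3 srch.py
```

```text
(np.float64(0.13319343741216483), -40, -90, 0.08, -0.067, [-0.36, 0.85, -1.05, -1.9, -1.21])
(np.float64(0.1331933167755024), -40, -90, 0.08, -0.067, [-0.36, 0.85, -1.05, -1.9, -1.21])
(np.float64(0.0688656621938799), -20, -90, 0.099, -0.036, [-0.29, 0.85, -1.01, -1.86, -1.28])
(np.float64(0.06886566030746843), -20, -90, 0.099, -0.036, [-0.29, 0.85, -1.01, -1.86, -1.28])
(np.float64(0.0639131394536192), 160, 70, 0.105, 0.0, [-1.29, 0.98, -0.11, 2.05, 0.63])
(np.float64(0.0639131301448912), 160, 70, 0.105, 0.0, [-1.29, 0.98, -0.11, 2.05, 0.63])
(np.float64(0.046934479825248676), 0, -80, 0.103, -0.018, [-0.25, 0.87, -1.13, -2.01, -1.15])
(np.float64(0.04693389502243739), 0, -80, 0.103, -0.018, [-0.25, 0.87, -1.13, -2.01, -1.15])
(np.float64(0.040993947266832365), -20, -80, 0.091, -0.053, [-0.33, 0.88, -1.14, -2.02, -1.07])
(np.float64(0.04099394683366375), -20, -80, 0.091, -0.053, [-0.33, 0.88, -1.14, -2.02, -1.07])
(np.float64(0.03701185565024678), 140, 80, 0.091, -0.053, [-1.17, 1.0, -0.07, 2.07, 0.57])
(np.float64(0.037010919276200926), 140, 80, 0.091, -0.053, [-1.17, 1.0, -0.07, 2.07, 0.57])
(np.float64(0.02764629734006041), 140, -150, 0.099, -0.036, [-0.31, 1.0, -0.06, 2.08, -0.84])
(np.float64(0.027646295617330452), 140, -150, 0.099, -0.036, [-0.31, 1.0, -0.06, 2.08, -0.84])srch.py:8: SyntaxWarning: "is" with 'int' literal. Did you mean "=="?
  if along>0 is False: pass
```

```bash
cat > plan.py <<'E'
from kin import *
lo=np.array([-2.65,-.89,-1.18,-2.13,-1.35]);hi=np.array([2.65,1.7,1.37,2.11,1.29])
from scipy.spatial.transform import Slerp
def ori(psi,al):
    ps,a=np.radians([psi,al]);h=np.array([np.cos(ps),np.sin(ps),0]);Z=np.array([0,0,1.])
    x=np.cos(a)*h+np.sin(a)*Z;y=-(np.cos(a)*Z-np.sin(a)*h);return R.from_matrix(np.c_[x,y,np.cross(x,y)])
def ik(p,t,q0): return least_squares(lambda q:np.r_[fk(K,q)[0]-p,fk(K,q)[1]-t],q0,bounds=(lo+.005,hi-.005))
E
python3 - <<'E'
from plan import *
s=sense();r0=R.from_quat(s["ee_rot"]);p0=s["tcp_pos"];r1=ori(-87,2);g=np.array([.521,-.337,.176])
p1=g+.016*r1.as_matrix()[:,0]
rv=(r1*r0.inv()).as_rotvec();print("total turn",np.round(np.degrees(rv),1),np.degrees(np.linalg.norm(rv)),"target",p1)
mid=np.r_[p1[:2],.40];q=s["qpos"][:5]
for f in np.linspace(0,1,9):
    rr=R.from_rotvec(rv*f)*r0;p=p0+(mid-p0)*f;S=ik(p,rr.as_matrix()[:,0],q);q=S.x;print(round(f,2),np.round(q,2),"%.1e"%S.cost)
for z in np.linspace(.4,p1[2],7):
    S=ik(np.r_[p1[:2],z],r1.as_matrix()[:,0],q);q=S.x;print(round(z,3),np.round(q,2),"%.1e"%S.cost)
E
```

```text
total turn [-53.8 -37.  -33.3] 73.27115943774405 target [ 0.52183687 -0.35296834  0.17655839]
0.0 [-0.13  0.07 -0.17  1.01 -0.43] 3.1e-17
0.12 [-0.13  0.04 -0.24  0.88 -0.55] 1.5e-23
0.25 [-0.13  0.02 -0.33  0.74 -0.68] 6.9e-23
0.38 [-0.14  0.01 -0.41  0.57 -0.8 ] 5.6e-20
0.5 [-0.16  0.02 -0.5   0.36 -0.92] 2.6e-18
0.62 [-0.18  0.04 -0.6   0.09 -1.03] 1.3e-17
0.75 [-0.21  0.08 -0.71 -0.27 -1.12] 6.6e-31
0.88 [-0.25  0.18 -0.82 -0.76 -1.19] 2.5e-25
1.0 [-0.29  0.34 -0.89 -1.33 -1.22] 8.9e-20
0.4 [-0.29  0.34 -0.89 -1.33 -1.22] 8.9e-20
0.363 [-0.29  0.42 -0.94 -1.46 -1.22] 9.7e-24
0.326 [-0.29  0.51 -0.98 -1.6  -1.22] 4.9e-24
0.288 [-0.29  0.61 -1.01 -1.72 -1.22] 4.9e-25
0.251 [-0.29  0.71 -1.03 -1.85 -1.22] 9.4e-26
0.214 [-0.29  0.82 -1.05 -1.97 -1.22] 2.2e-22
0.177 [-0.29  0.92 -1.05 -2.07 -1.22] 1.1e-16
```

```bash
cat > go.py <<'E'
from plan import *
import sys
th,psi,al,z,dist,goff=map(float,sys.argv[1:7])
s=sense();r0=R.from_quat(s["ee_rot"]);r1=ori(psi,al)
g=np.r_[np.array([.4225,-.301])+dist*np.array([np.cos(np.radians(th)),np.sin(np.radians(th))]),z];p1=g+goff*r1.as_matrix()[:,0]
print(round(float(s["time"]),2),"tcp",np.round(s["tcp_pos"],4),"q",np.round(s["qpos"],3),"F",np.round(s["ft_force"],1))
print("d mm",np.round(1e3*(p1-s["tcp_pos"]),1),"turn",np.round(np.degrees((r1*r0.inv()).as_rotvec()),2))
q=s["qpos"][:5];t=r1.as_matrix()[:,0]
S=ik(p1,t,q);print("ik",np.round(S.x,3),"%.1e"%S.cost)
E
python3 go.py -30 -88 2 .40 .105 .016
```

```text
10.02 tcp [ 0.5289 -0.1079  0.3244] q [-0.132  0.07  -0.166  1.012 -0.429  0.488] F [ 0.2  0.8 -2.1]
d mm [ -14.9 -261.6   76.2] turn [-54.14 -36.53 -34.21]
ik [-0.326  0.339 -0.889 -1.327 -1.209] 2.4e-21
```

play_rows(commands=[[[-1,-1,-15,8,-4.2,-2.8,-2.6],[-1,-1,-18,8,-4.2,-2.8,-2.6],[-1,-1,-18,8,-4.2,-2.8,-2.6],[-1,-1,-18,8,-4.2,-2.8,-2.6],[-1,-1,-18,8,-4.2,-2.8,-2.6],[-1,-1,-18,7,-4.2,-2.8,-2.6],[-1,-1,-18,7,-4.2,-2.8,-2.6],[-1,-1,-18,7,-4.2,-2.8,-2.6],[-1,0,0,0,0,0,0]]])

```text
time: 10.77
tcp_pos: [0.5282, -0.2496, 0.3854]
ee_rot: [-0.521, 0.552, -0.287, 0.585]
ft_force: [-0.4, 0.1, -2.1]
opening: 0.0265
```

```bash
python3 go.py -30 -88 2 .40 .105 .016
```

```text
10.77 tcp [ 0.5282 -0.2496  0.3854] q [-0.154  0.032 -0.548  0.182 -1.045  0.528] F [-0.4  0.1 -2.1]
d mm [ -14.2 -119.9   15.1] turn [-20.77 -12.22 -13.27]
ik [-0.326  0.339 -0.889 -1.327 -1.209] 3.7e-19
```

play_rows(commands=[[[-1,-1.5,-12,2,-2.1,-1.2,-1.3],[-1,-1.5,-12,2,-2.1,-1.2,-1.3],[-1,-1.5,-12,2,-2.1,-1.2,-1.3],[-1,-1.5,-12,2,-2.1,-1.2,-1.3],[-1,-1.5,-12,2,-2.1,-1.2,-1.3],[-1,-1.5,-12,2,-2.1,-1.2,-1.3],[-1,-1.5,-12,1,-2.1,-1.2,-1.3],[-1,-1.5,-12,1,-2.1,-1.2,-1.3],[-1,-1.5,-12,1,-2.1,-1.2,-1.3],[-1,0,0,0,0,0,0]]])

```text
time: 11.6
tcp_pos: [0.5305, -0.3617, 0.3968]
ee_rot: [0.525, -0.486, 0.466, -0.521]
ft_force: [0.0, -0.2, -3.3]
opening: 0.0269
```

```bash
python3 go.py -30 -88 2 .27 .105 .016
```

```text
11.6 tcp [ 0.5305 -0.3617  0.3968] q [-0.313  0.275 -0.846 -1.075 -1.164  0.018] F [ 0.  -0.2 -3.3]
d mm [ -16.5   -7.8 -126.2] turn [-2.94 -1.55 -3.34]
ik [-0.326  0.657 -1.023 -1.779 -1.209] 4.3e-24
```

play_rows(commands=[[[-1,-4,-2,0,-1,-0.5,-1.1],[-1,-4,-2,0,-1,-0.5,-1.1],[-1,-4,-2,-5,-1,-0.5,-1.1],[-1,-4,-2,-13,0,0,0],[-1,0,0,-13,0,0,0],[-1,0,0,-13,0,0,0],[-1,0,0,-13,0,0,0],[-1,0,0,-13,0,0,0],[-1,0,0,-13,0,0,0],[-1,0,0,-13,0,0,0],[-1,0,0,-13,0,0,0],[-1,0,0,-10,0,0,0],[-1,0,0,0,0,0,0]]])

```text
time: 12.68
tcp_pos: [0.5465, -0.3731, 0.2625]
ee_rot: [0.53, -0.481, 0.473, -0.514]
ft_force: [-0.4, 0.2, -1.7]
opening: 0.0268
```

```bash
python3 go.py -30 -88 2 .176 .105 .016; python3 -c "
from h import *
a=capture('scene')[:,:,::-1];b=capture('top')[:,:,::-1];cv2.imwrite('pics/s4.png',a);cv2.imwrite('pics/t4.png',b)
f=lambda i:cv2.convertScaleAbs(cv2.resize(i,(400,500),interpolation=cv2.INTER_CUBIC),alpha=1.6,beta=20)
cv2.imwrite('pics/c4.png',np.hstack([f(a[130:330,80:240]),f(b[140:340,400:560])]))"
```

```text
12.68 tcp [ 0.5465 -0.3731  0.2625] q [-0.323  0.631 -0.968 -1.619 -1.158 -0.042] F [-0.4  0.2 -1.7]
d mm [-32.5   3.6 -86. ] turn [-1.47 -1.49 -3.09]
ik [-0.326  0.917 -1.052 -2.067 -1.209] 3.0e-16
```

View pics/c4.png

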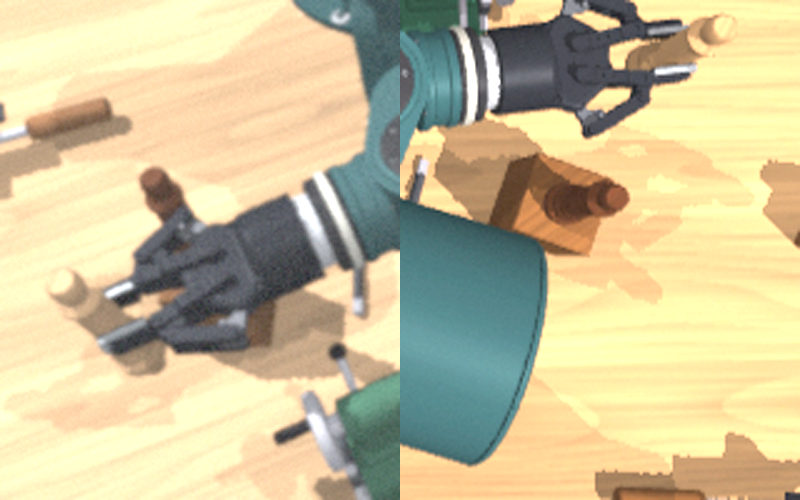

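The view shows the leg upright, foot up, beyond the old leg, with clear space all round. I continue down, correcting the outward drift.

play_rows(commands=[[[-1,-4,0,-8,-0.3,-0.3,-0.8],[-1,-4,0,-10,-0.3,-0.3,-0.8],[-1,-4,0,-10,-0.3,-0.3,-0.8],[-1,-4,0,-10,-0.3,-0.3,-0.8],[-1,-4,0,-10,-0.3,-0.3,0],[-1,-4,0,-10,0,0,0],[-1,-4,0,-8,0,0,0],[-1,0,0,0,0,0,0]]])

```text
time: 13.45
tcp_pos: [0.5259, -0.3738, 0.2032]
ee_rot: [0.516, -0.476, 0.502, -0.504]
ft_force: [-0.2, 0.6, -1.5]
opening: 0.0269
```

```bash
python3 go.py -30 -88 2 .176 .105 .016
```

```text
13.45 tcp [ 0.5259 -0.3738  0.2032] q [-0.327  0.841 -1.018 -1.963 -1.2   -0.084] F [-0.2  0.6 -1.5]
d mm [-11.9   4.3 -26.6] turn [ 0.13  0.76 -0.42]
ik [-0.326  0.917 -1.052 -2.067 -1.209] 5.8e-21
```

play_rows(commands=[[[-1,-3,1,-6,0,0.2,-0.1],[-1,-3,1,-6,0,0.2,-0.1],[-1,-3,1,-6,0,0.2,-0.1],[-1,-3,1,-6,0,0,0],[-1,-1,0,-3,0,0,0],[-1,0,0,0,0,0,0],[-1,0,0,0,0,0,0]]])

```text
time: 14.03
tcp_pos: [0.5147, -0.3695, 0.1767]
ee_rot: [0.518, -0.479, 0.501, -0.502]
ft_force: [-0.0, 0.0, -1.4]
opening: 0.0267
```

```bash
python3 go.py -30 -88 2 .176 .105 .016; python3 -c "
from h import *
a=capture('scene')[:,:,::-1];b=capture('top')[:,:,::-1];cv2.imwrite('pics/s5.png',a);cv2.imwrite('pics/t5.png',b)
f=lambda i:cv2.convertScaleAbs(cv2.resize(i,(400,500),interpolation=cv2.INTER_CUBIC),alpha=1.6,beta=20)
cv2.imwrite('pics/c5.png',np.hstack([f(a[190:290,100:180]),f(b[150:250,450:530])]))"
```

```text
14.03 tcp [ 0.5147 -0.3695  0.1767] q [-0.326  0.92  -1.05  -2.075 -1.204 -0.093] F [-0.   0.  -1.4]
d mm [-0.7  0.  -0.1] turn [ 0.16  0.29 -0.27]
ik [-0.326  0.917 -1.052 -2.067 -1.209] 2.3e-21
```

View pics/c5.png

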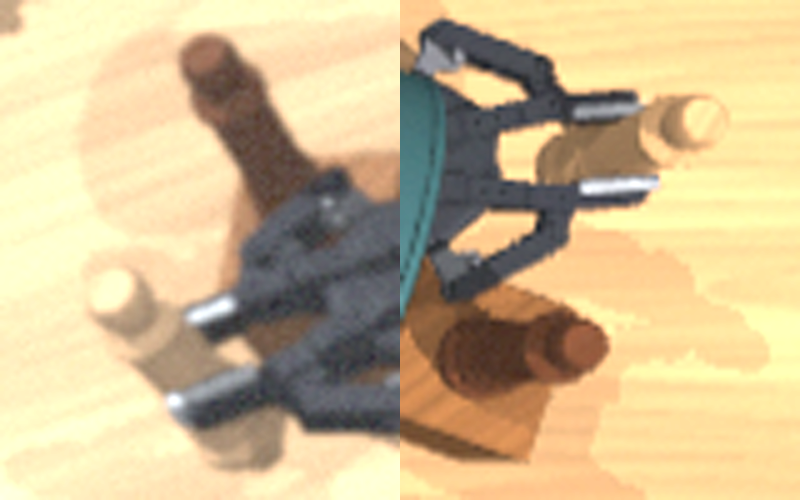

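```bash
cat > tilt.py <<'E'
from h import *
import sys
def proj(cam,P):
    c=camera_params(cam);q=R.from_quat(c["attitude"]).inv().apply(np.array(P)-c["xyz"]);return np.array([c["fx"]*q[...,0]/q[...,2]+c["cx"],c["fy"]*q[...,1]/q[...,2]+c["cy"]]).T
ST=lambda u,v:(100+u/5,190+v/5)
TT=lambda u,v:(450+(u-400)/5,150+v/5)
a=np.linspace(0,2*np.pi,90)
def ext(top,tilt,f):   # collar top/bottom ring extremes for leg axis w
    w=np.array([tilt[0],tilt[1],1.]);w/=np.linalg.norm(w);o=[]
    for h in(-140,-150):
        c=top+w*h*1e-3;o.append(c+.0205*np.c_[np.cos(a),np.sin(a),0*a])
    return np.vstack(o)
for n,tp,sp in[("old",(585,347),(207,57)),("new",(700,124),(115,293))]:
    P,e=tri(ray("top",*TT(*tp)),ray("scene",*ST(*sp)));print(n,"top",np.round(P,4),"err",np.round(e[0],4))
    for tl in((0,0),(0,.035),(0,-.035)):
        t=proj("top",ext(P,tl,0));s=proj("scene",ext(P,tl,0))
        print(tl,"topcrop left",round(400+(t[:,0].min()-450)*5,1),"v-range",np.round((t[:,1].min()-150)*5,1),np.round((t[:,1].max()-150)*5,1),"scene bottom",round((s[:,1].max()-190)*5,1),"left/right",np.round((s[:,0].min()-100)*5),np.round((s[:,0].max()-100)*5))
E
python3 tilt.py
```

```text
old top [ 0.4201 -0.304   0.2549] err 0.0025
(0, 0) topcrop left 431.2 v-range 316.6 401.5 scene bottom 266.7 left/right 258.0 352.0
(0, 0.035) topcrop left 442.0 v-range 316.3 401.2 scene bottom 270.7 left/right 247.0 341.0
(0, -0.035) topcrop left 420.6 v-range 316.8 401.8 scene bottom 262.5 left/right 268.0 362.0
new top [ 0.5151 -0.3604  0.2528] err 0.0018
(0, 0) topcrop left 534.9 v-range 120.1 205.5 scene bottom 488.0 left/right 181.0 281.0
(0, 0.035) topcrop left 545.6 v-range 119.9 205.2 scene bottom 492.5 left/right 170.0 269.0
(0, -0.035) topcrop left 524.4 v-range 120.4 205.8 scene bottom 483.4 left/right 192.0 292.0
```

```bash
python3 -c "
from h import *
c=camera_params('wrist')
json.dump({k:np.array(v).tolist() for k,v in c.items()},open('pics/w6.json','w'))
w=capture('wrist')[:,:,::-1]
cv2.imwrite('pics/w6.png',w)
s=np.mean([capture('scene')[:,:,::-1].astype(float) for _ in range(6)],0).astype(np.uint8)
t=np.mean([capture('top')[:,:,::-1].astype(float) for _ in range(6)],0).astype(np.uint8)
cv2.imwrite('pics/s6.png',s);cv2.imwrite('pics/t6.png',t)
f=lambda i,wd,h:cv2.convertScaleAbs(cv2.resize(i,(wd,h),interpolation=cv2.INTER_CUBIC),alpha=1.5,beta=10)
A=np.hstack([f(s[195:290,110:170],400,600)[:, :],np.vstack([f(t[160:240,470:530],400,533)[:350],f(w,400,250)])])
cv2.imwrite('pics/c6.png',A);print(A.shape)"
```

```text
(600, 800, 3)
```

View pics/c6.png

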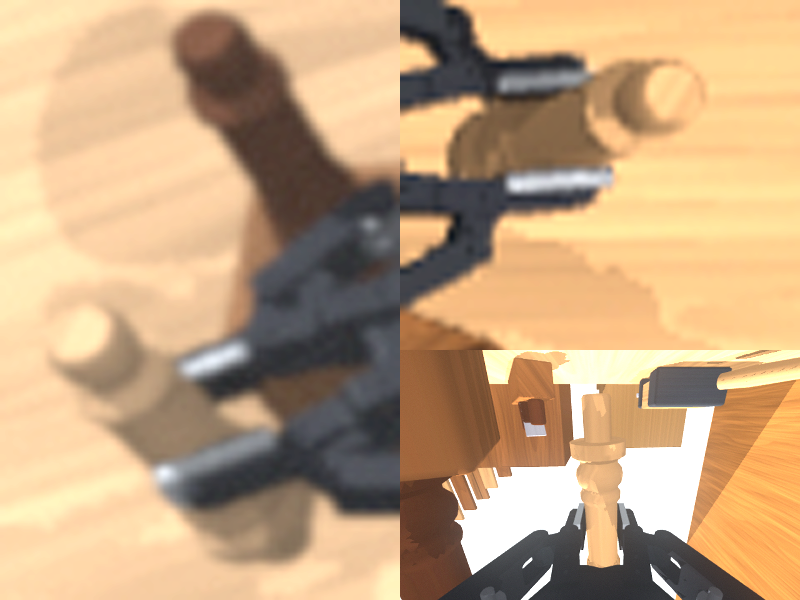

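```bash
cat >> tilt.py <<'E'
print("-----")
nt=(470+273/6.667,160+92/6.6625);ns=(110+85/6.667,195+337/6.316);os_=(110+213/6.667,195+42/6.316);ot=TT(585,347)
for n,tp,sp in(("old",ot,os_),("new",nt,ns)):
    P,e=tri(ray("top",*tp),ray("scene",*sp));print(n,"tri",np.round(P,4),np.round(e[0],4),"top@.26",np.round(onz("top",*tp,.26),4),"scene@.26",np.round(onz("scene",*sp,.26),4))
    for tl in(0,-.035):
        t=proj("top",ext(onz("top",*tp,.26),(0,tl),0));s=proj("scene",ext(onz("scene",*sp,.26),(0,tl),0))
        print(n,tl,"top left u",t[:,0].min().round(1),"v",t[:,1].min().round(1),t[:,1].max().round(1),"scene u",s[:,0].min().round(1),s[:,0].max().round(1),"vmax",s[:,1].max().round(1))
print("obs new: top left",470+47/6.667,"scene right",110+308/6.667,"bottom",195+562/6.316,"old top left",450+40/5, "v",150+397/5)
print("grasp pt",sense()["tcp_pos"]-.016*R.from_quat(sense()["ee_rot"]).as_matrix()[:,0])
E
python3 tilt.py | sed -n '/-----/,$p'
```

```text
-----
old tri [ 0.4203 -0.3038  0.254 ] 0.0031 top@.26 [ 0.4195 -0.3049  0.26  ] scene@.26 [ 0.4264 -0.2997  0.26  ]
old 0 top left u 457.2 v 213.5 230.5 scene u 153.2 172.1 vmax 243.8
old -0.035 top left u 455.1 v 213.5 230.6 scene u 155.3 174.3 vmax 243.0
new tri [ 0.5168 -0.3603  0.2568] 0.0024 top@.26 [ 0.516  -0.3615  0.26  ] scene@.26 [ 0.5199 -0.3572  0.26  ]
new 0 top left u 478.4 v 173.2 190.4 scene u 136.9 157.1 vmax 287.7
new -0.035 top left u 476.3 v 173.3 190.5 scene u 139.1 159.4 vmax 286.7
obs new: top left 477.0496475176241 scene right 156.19769011549423 bottom 283.9803673210893 old top left 458.0 v 229.4
grasp pt [ 0.51395214 -0.35353854  0.1762698 ]
```

```bash
python3 - <<'E'
from h import *
c=json.load(open("pics/w6.json"));im=cv2.imread("pics/w6.png").astype(float)
hsv=cv2.cvtColor(im.astype(np.uint8),cv2.COLOR_BGR2HSV)
for n in("w6","w3"):
    g=cv2.imread(f"pics/{n}.png").astype(float)
    print(n)
    for v in list(range(72,140,8))+list(range(142,182,6))+list(range(240,345,8)):
        row=g[v-1:v+2].mean(0)
        d=np.abs(np.diff(row,axis=0)).sum(1)
        L=range(262,312);Rr=range(318,372)
        def pk(rng):
            i=max(rng,key=lambda k:d[k]);w=d[i-1:i+2];return round(float(i+.5+((w*[-1,0,1]).sum()/w.sum())),2),round(float(d[i]))
        l,r=pk(L),pk(Rr);print(v,l,r,round(r[0]-l[0],2))
E
```

```text
w6
72 (273.22, 211) (322.84, 14) 49.62
80 (273.62, 308) (324.89, 27) 51.27
88 (273.95, 224) (326.84, 29) 52.89
96 (274.56, 295) (328.9, 32) 54.34
104 (274.9, 250) (321.54, 27) 46.64
112 (275.55, 287) (337.63, 13) 62.08
120 (275.9, 251) (338.52, 15) 62.62
128 (276.54, 286) (338.37, 10) 61.83
136 (276.89, 255) (335.26, 10) 58.37
142 (277.27, 188) (335.35, 13) 58.08
148 (270.69, 112) (359.35, 12) 88.66
154 (271.58, 128) (334.48, 34) 62.9
160 (272.24, 91) (360.92, 165) 88.68
166 (272.76, 142) (360.74, 234) 87.98
172 (271.58, 226) (352.76, 75) 81.18
178 (268.38, 219) (348.36, 170) 79.98
240 (289.84, 135) (349.24, 128) 59.4
248 (285.1, 161) (358.77, 174) 73.67
256 (273.49, 142) (370.42, 151) 96.93
264 (269.25, 256) (352.87, 100) 83.62
272 (266.39, 244) (354.62, 113) 88.23
280 (263.46, 191) (355.8, 160) 92.34
288 (297.42, 144) (346.55, 93) 49.13
296 (296.22, 286) (347.32, 114) 51.1
304 (294.98, 241) (349.07, 153) 54.09
312 (293.84, 318) (349.91, 244) 56.07
320 (287.81, 247) (347.77, 210) 59.96
328 (286.78, 380) (357.08, 285) 70.3
336 (287.32, 275) (356.51, 254) 69.19
344 (287.4, 68) (356.39
[... 424 characters left out ...]
 (271.63, 102) (360.87, 67) 89.24
160 (271.92, 83) (360.82, 75) 88.9
166 (272.93, 100) (360.69, 77) 87.76
172 (274.64, 62) (353.42, 28) 78.78
178 (286.58, 91) (348.33, 57) 61.75
240 (289.79, 168) (349.28, 110) 59.49
248 (262.52, 204) (349.72, 120) 87.2
256 (263.53, 210) (347.07, 110) 83.54
264 (269.19, 263) (352.87, 115) 83.68
272 (266.59, 161) (354.64, 122) 88.05
280 (263.41, 151) (355.82, 148) 92.41
288 (297.36, 187) (346.5, 79) 49.14
296 (296.25, 290) (347.24, 74) 50.99
304 (295.26, 247) (349.15, 169) 53.89
312 (293.9, 295) (349.88, 286) 55.98
320 (287.81, 240) (347.75, 334) 59.94
328 (286.8, 357) (357.08, 306) 70.28
336 (287.39, 267) (356.5, 167) 69.11
344 (301.75, 80) (340.32, 55) 38.57
```

```bash
python3 - <<'E'
from h import *
c=json.load(open("pics/w3.json"))
Tt=[(80,289.25,336.88),(88,289.87,337.38),(96,290.37,337.39),(104,290.92,337.67),(112,291.83,337.7),(120,292.35,337.7),(128,293.24,337.79),(136,293.5,337.91)]
C=[(154,271.63,360.87),(160,271.92,360.82)]
f=np.array([.951,-.31]);dn=np.array([-.31,-.951])
for al in(-4,-2,0,2,4,6):
    a=np.array([np.sin(np.radians(al)),-np.cos(np.radians(al))]);n=np.array([a[1],-a[0]]);n=n if n@f>0 else -n
    def D(v,l,r,rad):
        ray=f+dn*(v-c["cy"])/c["fy"];k=ray@n
        X=(r-l)/2/c["fx"];return 1e3*rad/np.sin(np.arctan(X/k))
    dt=[D(*t,.01) for t in Tt];print(al,np.round(dt,1),np.round([D(*t,.0205) for t in C],1))
E
```

```text
-4 [125.5 125.  125.5 125.4 126.9 127.5 128.9 128.5] [130.3 130.1]
-2 [126.2 125.6 126.  125.8 127.2 127.7 129.  128.4] [129.9 129.6]
0 [126.8 126.1 126.3 126.  127.3 127.7 128.9 128.1] [129.4 129. ]
2 [127.2 126.4 126.5 126.1 127.3 127.5 128.6 127.7] [128.7 128.3]
4 [127.5 126.5 126.6 126.  127.1 127.2 128.1 127.2] [127.9 127.4]
6 [127.6 126.5 126.4 125.8 126.7 126.8 127.6 126.5] [126.9 126.3]
```

```bash
python3 - <<'E'
from plan import *
old=np.array([.4225,-.301]);s=sense();out=[]
for th in range(-70,11,10):
  for psi in range(-100,-79,2):
    for dist in(.100,.105,.110):
      r=ori(psi,3.6);t=r.as_matrix()[:,0];P=np.r_[old+dist*np.array([np.cos(np.radians(th)),np.sin(np.radians(th))]),.1775]
      S=ik(P+.010*t,t,s["qpos"][:5])
      if S.cost<1e-7:
        v=P[:2]-old;h=ori(psi,0).as_matrix()[:,0];perp=abs(v[0]*h[1]-v[1]*h[0])
        if perp>.08: out.append((round(min(np.minimum(S.x-lo,hi-S.x)[1:]),3),th,psi,dist,round(perp,3),np.round(S.x,3).tolist()))
for o in sorted(out,key=lambda o:-o[0])[:8]:print(o)
E
python3 go.py -30 -90 3.6 .1775 .105 .010
```

```text
14.78 tcp [ 0.5146 -0.3695  0.1769] q [-0.326  0.92  -1.05  -2.076 -1.204 -0.093] F [-0.4  0.2 -1.9]
d mm [-1.1  6.   1.3] turn [-1.43  0.28 -2.27]
ik [-0.311  0.937 -1.009 -2.125 -1.255] 5.0e-05
```

```bash
python3 - <<'E'
from plan import *
old=np.array([.4225,-.301]);s=sense();out=[]
for al in(2,2.8,3.5):
 for th in range(-60,11,10):
  for psi in range(-94,-79,2):
    for dist in(.105,.112):
      r=ori(psi,al);t=r.as_matrix()[:,0];P=np.r_[old+dist*np.array([np.cos(np.radians(th)),np.sin(np.radians(th))]),.180]
      S=ik(P+.010*t,t,s["qpos"][:5])
      v=P[:2]-old;h=ori(psi,0).as_matrix()[:,0];perp=abs(v[0]*h[1]-v[1]*h[0])
      if S.cost<1e-6 and perp>.08: out.append((al,round(min(np.minimum(S.x-lo,hi-S.x)[1:]),3),th,psi,dist,round(perp,3),np.round(S.x,3).tolist()))
for al in(2,2.8,3.5):
  for o in sorted([o for o in out if o[0]==al],key=lambda o:-o[1])[:3]:print(o)
E
```

```text
(2, np.float64(0.093), -20, -88, 0.112, np.float64(0.104), [-0.28, 0.904, -1.021, -2.037, -1.254])
(2, np.float64(0.092), -30, -90, 0.112, np.float64(0.097), [-0.311, 0.902, -1.01, -2.026, -1.258])
(2, np.float64(0.091), -40, -90, 0.112, np.float64(0.086), [-0.348, 0.903, -1.034, -2.039, -1.221])
(2.8, np.float64(0.041), -40, -94, 0.112, np.float64(0.091), [-0.337, 0.93, -0.976, -2.089, -1.299])
(2.8, np.float64(0.04), -30, -92, 0.112, np.float64(0.099), [-0.306, 0.93, -0.979, -2.09, -1.295])
(2.8, np.float64(0.038), -40, -92, 0.112, np.float64(0.088), [-0.342, 0.928, -1.004, -2.092, -1.26])
```

```bash
python3 go.py -32 -91 2.6 .178 .110 .010
```

```text
14.78 tcp [ 0.5146 -0.3695  0.1769] q [-0.326  0.92  -1.05  -2.076 -1.204 -0.093] F [-0.4  0.2 -1.9]
d mm [1.  0.2 1.6] turn [-0.43  0.31 -3.27]
ik [-0.315  0.928 -1.003 -2.085 -1.27 ] 1.2e-17
```

play_rows(commands=[[[-1,0.3,0,0.8,0,0.1,-1],[-1,0.3,0,0.8,0,0.1,-1],[-1,0.3,0,0.5,-0.2,0.1,-1],[-1,0,0,0,-0.2,0,-0.3],[-1,0,0,0,0,0,0]]])

```text
time: 15.2
tcp_pos: [0.5157, -0.3695, 0.1794]
ee_rot: [0.505, -0.495, 0.517, -0.482]
ft_force: [-0.4, -0.0, -1.4]
opening: 0.0264
```

```bash
python3 go.py -32 -91 2.6 .178 .110 .010
```

```text
15.2 tcp [ 0.5157 -0.3695  0.1794] q [-0.314  0.925 -0.994 -2.077 -1.278 -0.151] F [-0.4 -0.  -1.4]
d mm [-0.1  0.2 -1. ] turn [0.01 0.01 0.42]
ik [-0.315  0.928 -1.003 -2.085 -1.27 ] 1.0e-20
```

play_rows(commands=[[[-1,0,0,0,0,0,0],[-1,0,0,0,0,0,0],[-1,0,0,0,0,0,0],[-1,0,0,0,0,0,0],[-1,0,0,0,0,0,0],[-1,0,0,0,0,0,0]]])

```text
time: 15.7
tcp_pos: [0.5157, -0.3694, 0.179]
ee_rot: [0.505, -0.495, 0.517, -0.482]
ft_force: [0.1, 0.9, -0.5]
opening: 0.0265
```

```bash
python3 go.py -32 -91 2.6 .178 .110 .010; python3 -c "
from h import *
s=np.mean([capture('scene')[:,:,::-1].astype(float) for _ in range(3)],0).astype(np.uint8)
t=np.mean([capture('top')[:,:,::-1].astype(float) for _ in range(3)],0).astype(np.uint8)
f=lambda i,w,h:cv2.convertScaleAbs(cv2.resize(i,(w,h),interpolation=cv2.INTER_CUBIC),alpha=1.5,beta=10)
cv2.imwrite('pics/c7.png',np.hstack([f(s[170:350,90:290],400,360),f(t[90:270,360:560],400,360)]))"
```

```text
15.7 tcp [ 0.5157 -0.3694  0.179 ] q [-0.314  0.926 -0.994 -2.077 -1.278 -0.151] F [ 0.1  0.9 -0.5]
d mm [-0.   0.2 -0.6] turn [-0.   -0.02  0.4 ]
ik [-0.315  0.928 -1.003 -2.085 -1.27 ] 2.1e-21
```

View pics/c7.png

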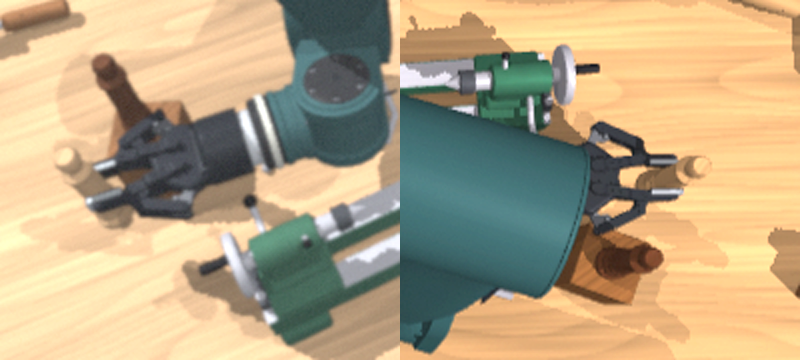

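The view shows the new leg upright beside the old one with a clear gap. The old leg and its block are where they were, and the tailstock is at the bed's end. I'm handing in the job.

```bash
python3 -c "
from plant import *
print(job_done())"
```

```text
the job is handed in; nothing more can be done
None
```

The tailstock is back against its stop, and the new leg is held still, upright and tenon down, beside the old one. I handed the job in at about 16 s of the 54 s allowed.

- **Tailstock:** I gripped the barrel and slid it about 82 mm, until the force rose from the 4 N of friction to about 20 N and levelled off. The pictures show it at the end of the bed. Only after that did I draw the leg, about 57 mm along its axis, out of the chuck.
- **Position:** The axes of the two legs are about 110 mm apart, and the new leg's centre is level with the old one to within about 3 mm.
- **Last checks:** The arm was still, with about 1 N on the wrist and the finger opening steady at 26.5 mm. The old leg and its block looked unmoved, and nothing was touching the new leg.

**Checks that disagreed:**
- **Tilt:** The leg turned out to sit about 3.5–4 degrees off square in the grip, where I had expected 2. Wrist joint 4 (q4) was close to its limit, so I could only correct 2.6 degrees. I estimate the leg still leans about 1 degree, with the foot end away from the gripper.
- **Camera readings:** One reading in the scene view, the lower edge of the collar, was about 4 pixels off the prediction and I did not resolve it. The old leg's top end also measured about 5 mm too low against its known height, so I judged level by comparing the two legs.

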